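# Load the glaze sample tray and slide it into the drying rack

## Task

Thread the two glaze test rings fully down the square post of the white sample tray on the table, the wide blue one first and the narrow orange one on top of it; lower them, do not drop them. Then carry the tray, kept level, to the empty bay of the wooden drying rack (the one under the green plate), rest it on that bay's runners in front of the roof, handle towards you, and let go. Take it again by its handle, slide it fully home against the stop and let go, leaving the other things on the table where they are.

Things in the scene. Friction and masses are not known exactly. Their poses are not given: they have to be found in the camera images.
- tray: white sample tray, loose: plate 160 (x) x 150 (y) x 8 mm, rim 4 mm wide, its top 14 mm above the underside. Origin on the underside, under the square steel post; plate from x = -71 to +89 mm. Centre of mass near the post. A wooden handle points to -x, reaching x = -155 mm. The +x edge enters the rack first
- tray_handle (a point): point at mid thickness of the tray's wooden handle, x = -125, z = 18 mm in the tray's frame, axes as the tray's. The handle is a bar along x, 22 mm wide (y), 16 mm thick, from the plate to x = -155 mm; underside 10 mm, top 26 mm above the tray's underside
- tray_post_top (a point): tip of the tray's post, x = y = 0, z = 78 mm in the tray's frame. The post is 13 x 13 mm square, sides along the tray's x and y, the top 6 mm tapered; it stands on the plate, whose top is at z = 8 mm
- wide_ring: wide blue ceramic ring lying flat, loose: 60 mm outside, hole 27 mm, 16 mm high; origin at the centre of its underside, z up
- narrow_ring: narrow orange ring lying flat, loose: 42 mm outside, hole 27 mm, 16 mm high; origin at the centre of its underside, z up
- rack: pale wooden rack, fixed, two bays side by side (centres y = +88, -88 mm) open to -x. Origin on the table under the middle of the roof's front edge. Roof and three upright walls (20 mm thick, y = -176, 0, 176) reach from x = 0 to 150 mm; roof underside 138, top 150 mm above the table. Bays are 156 mm wide between walls; from x = -35 to 0 low cheeks on the walls, top 72 mm, funnel down from 170 mm
- bay: the empty bay, left or right, marked by a green plate 60 x 100 mm on the roof above it. Origin: a point on the level of the runner tops (50 mm above the table), 41 mm behind the roof's front edge, where the tray's origin lies when fully home; +x is the way in, axes then as the tray's
- runner_ends (a point): point midway between the front ends of the empty bay's two runners, on the level of their tops, 241 mm in front of the home point (x = -241 mm in the bay's frame). The runners, 20 mm wide, 70 mm either side of the bay's middle, run from here straight in to the stop, a cross piece 16 mm high above the runner tops, 89 mm beyond the home point
- other_tray: grey tray of the same form, fixed and already home in the other bay; same origin and axes as the white tray. Its handle sticks out in front of the rack
- clay_cup: terracotta cup, 72 mm wide, 75 mm tall; bystander, loose, to be left alone; origin at its underside
- white_mug: white mug with a handle, 72 mm wide, 80 mm tall; bystander, loose, to be left alone; origin at its underside
- clay_bowl: terracotta bowl, 110 mm wide, 50 mm tall; bystander, loose, to be left alone; origin at its underside
- glaze_jar: blue lidded jar, 60 mm wide, 85 mm tall; bystander, loose, to be left alone; origin at its underside
- slip_jar: red lidded jar, 56 mm wide, 75 mm tall; bystander, loose, to be left alone; origin at its underside
- brush: paint brush lying flat; bystander, loose, to be left alone; origin at its underside
- spatula: spatula lying flat; bystander, loose, to be left alone; origin at its underside
Things that resemble listed ones, but are neither listed nor needed, are in the scene too. Several things look just like the narrow_ring: the one meant starts farthest to the robot's left.

How it is judged (in metres and radians):
On the way, in this order (a step that is already met when the one before it is completed fails the run):
1. The tray, with the wide and the narrow ring home on its post, rests on the empty bay's runners in front of the roof, handle outward, and is let go (horizontal distance between each of wide_ring, narrow_ring and tray below 0.008 m and z of wide_ring in the frame of tray between 0.004 and 0.012 m and z of narrow_ring in the frame of tray between 0.019 and 0.029 m and angle between each of wide_ring, narrow_ring's own z axis and vertical below 0.12 rad and contact force between the fingers and tray below 0.05 N and contact force between the fingers and wide_ring below 0.05 N and contact force between the fingers and narrow_ring below 0.05 N and x of tray in the frame of bay between -0.23 and -0.07 m and y of tray in the frame of bay between -0.03 and 0.03 m and z of tray in the frame of bay between -0.008 and 0.008 m and contact force between tray and rack above 0.5 N and angle between the x axis of tray and the x axis of bay, either way round below 0.25 rad and linear speed of tray below 0.04 m/s and x of tray_handle in the frame of bay below -0.15 m), for 0.15 s.
2. The tray is taken by its handle and slid in past the roof's front edge (distance between the grasp point and tray_handle below 0.045 m and contact force between the fingers and tray above 0.5 N and x of tray in the frame of bay above -0.04 m), for 0.05 s.
At the end, for the whole second after the job is handed in: Tray released and at rest in the empty bay, fully home: within 6 mm lengthwise, 7 mm across, 6 mm in height, 0.06 rad, level. On its post the wide ring lies flat on the tray, the narrow ring flat on the wide one (heights within about 5 mm) (x of tray in the frame of bay between -0.006 and 0.006 m and y of tray in the frame of bay between -0.007 and 0.007 m and z of tray in the frame of bay between -0.006 and 0.006 m and angle between the x axis of tray and the x axis of bay, either way round below 0.06 rad and angle between tray's own z axis and vertical below 0.05 rad and linear speed of tray below 0.02 m/s and horizontal distance between each of wide_ring, narrow_ring and tray below 0.008 m and z of wide_ring in the frame of tray between 0.004 and 0.012 m and z of narrow_ring in the frame of tray between 0.019 and 0.029 m and angle between each of wide_ring, narrow_ring's own z axis and vertical below 0.12 rad and contact force between the fingers and tray below 0.05 N and contact force between the fingers and wide_ring below 0.05 N and contact force between the fingers and narrow_ring below 0.05 N); the robot touches nothing.
It fails at once if the tray is tilted by more than 0.3 rad (angle between tray's own z axis and vertical above 0.3 rad).
It fails at once if a ring or the tray is dropped (falls free at more than 0.65 m/s, about 20 mm) (contact force between the fingers and tray below 0.05 N and contact force between the fingers and wide_ring below 0.05 N and contact force between the fingers and narrow_ring below 0.05 N and linear speed of any of wide_ring, narrow_ring, tray above 0.65 m/s).
It fails at once if a bystander is moved by more than 30 mm (distance of any of clay_cup, white_mug, clay_bowl, glaze_jar, slip_jar, brush, spatula from where it was at the start of the episode above 0.03 m).
It also fails if it takes over 72 s, if anything falls off the work surface, if the arm or the gripper's body presses on something with over 40 N, if the wrist force passes 120 N, or if a joint passes its speed limit or range.

## Robot

A 6-joint arm with a two-finger parallel gripper is mounted at the origin on the work surface. World frame = base frame: x ahead of the robot, y to its left, z up, the work surface at z = 0. Lengths are in mm, angles in rad, forces in N, time in s.
With the tool pointing down it reaches from about 350 to 975 mm from the base axis. Payload 7.1 kg.
Tool frame: the origin (TCP) lies on the front face of the gripper's body, between the roots of the fingers; the fingertips stand 80 mm ahead of it and the grasp point (between the pads) lies 61 mm ahead of it (env.tips_ahead is the distance from the TCP to the fingertips, in mm); z points along the fingers, y is the direction in which the jaws open and shut (so a half turn about z gives the same grasp; the last joint's range is limited). The gripper opens to 88 mm and grips with 3 to 60 N. Pads are 20 mm wide; open, the fingers measure 115 mm over their backs; the gripper's body (75 mm by 178 mm) begins 61 mm behind the grasp point.
Start: joints at [-0.019, 0.423, 1.63, -0, 1.089, -0.019], TCP at [624.984, 0.026, 302.675] pointing down, gripper open.
Joint ranges: [-3, 3], [-0.9, 2.11], [0.09, 2.58], [-1.31, 4.45], [0.11, 2.69], [-2.54, 2.54]. Speed limits (rad/s): [2.39, 2.39, 3.01, 3.14, 3.14, 3.14].

## Interface

Orientations are given as a unit quaternion [x, y, z, w].
In Python, from station import env, set_gripper, viewer, workorder gives the robot as it stands. Calls block until the motion is done:
- env.reach(position, orientation): joint-space move of the TCP to a pose.
- env.move_l(position, rot=None, rate=150, f_stop=None): straight line of the TCP; rot=None keeps the orientation; rate is the mean speed in mm/s. With f_stop (N) it stops when the force on the tool has changed by that much, and returns True; else False.
- env.move_joints(angles): joint-space move.
- set_gripper(opening): finger opening in mm; the grip force is fixed at half the most; returns when the fingers have stopped.
- env.hold(seconds).
- env.ik(position, orientation): joint angles nearest the present ones, or None.
- env.read_state(): the state.
- viewer.camera(name): name is "scene" or "side" or "wrist"; returns the picture (384x512x3 uint8, blue, green, red); there is no depth.
- viewer.camera_params(name): a dict with "fx", "fy", "cx", "cy" (pixels), "dist" ([k1, k2, p1, p2, k3] as OpenCV has them; the pictures are not rectified), "pose" (4x4, takes a point from camera to world coordinates); the wrist camera has in their place "tool_from_camera" (4x4, takes a point from camera to tool coordinates, whose origin is the TCP and whose axes are the flange's). Camera axes: x right, y up, looking along -z (the intrinsics and any distortion apply to the point x, -y, -z); pixel columns grow to the right and rows downward; lengths in mm; the calibration is good to about 2 mm. A picture is of the moment at which its call begins: read the wrist's pose just before it. camera_params takes no time and is no camera call.
A pose or a line that the arm cannot do raises env.IKError and nothing moves.
- workorder.sign_off(): hands the job in, once; it reports no verdict.
The state is a dict: "time_s": time; "qpos": joint angles; "dq": joint speeds; "tau": joint torques, N m; "tool_pos": TCP position; "orientation": TCP orientation; "force": force on the tool from outside, world axes, zero at the start; "wrist_torque": the same for the moment, N m; "width": finger opening in mm.
Only numpy, scipy, OpenCV 4.12 (cv2) and the standard library are available. Lean on these libraries where they do the work, as an engineer would, in place of code of your own. Each camera call takes 0.05 s, during which the arm holds its last target. There are 200 camera calls.

## Working session

There is one attempt and no reset: what is moved stays moved. The work goes in short steps, each a Python script; the robot and the scene stay as the last script left them, time stands still between calls to the robot, and variables do not carry over. Pictures are saved under pics/ and viewed, about 8 in all and at most 12, crops included, and the job is handed in when it is done.

```bash
mkdir -p pics; ls
python3 - <<'E'
from station import env,viewer
import cv2,json
for n in("scene","side"):
    p=viewer.camera_params(n); print(n,{k:(v.tolist() if hasattr(v,'tolist') else v) for k,v in p.items()})
    cv2.imwrite(f"pics/{n}0.png",viewer.camera(n))
p=viewer.camera_params("wrist");print(p)
s=env.read_state();print(s["time_s"],s["orientation"],s["force"],s["width"])
a=cv2.imread("pics/scene0.png")
cv2.imwrite("pics/scene0b.png",cv2.resize(a,(800,600),interpolation=cv2.INTER_CUBIC))
E
```

```text
pics
scene {'fx': 361.18597090999054, 'fy': 361.18597090999054, 'cx': 251.9202634675603, 'cy': 190.48860094834376, 'dist': [-0.10554884058793916, 0.0, 0.0, 0.0, 0.0], 'pose': [[0.6357302994905287, -0.5745086949682291, 0.5155450957148027, 1198.5986309703078], [0.7718724830708003, 0.46643581657971483, -0.43203066892262615, -530.1433667225624], [0.0077366780855877395, 0.6725900597076327, 0.7399748342982233, 1008.004586753285], [0.0, 0.0, 0.0, 1.0]]}
side {'fx': 471.4347930589019, 'fy': 471.4347930589019, 'cx': 256.0130067937409, 'cy': 184.58184214449415, 'dist': [-0.14994308966568892, 0.0, 0.0, 0.0, 0.0], 'pose': [[-0.8377844418190876, 0.29362199838422215, -0.46032961137725575, -86.52333367359404], [-0.5459849506660784, -0.4570099027254497, 0.7021697675470191, 951.7838214537383], [-0.004202700565023267, 0.839599946924564, 0.5431889785629213, 825.6732116547392], [0.0, 0.0, 0.0, 1.0]]}
{'fx': 304.32092611002736, 'fy': 304.32092611002736, 'cx': 261.0729478055443, 'cy': 192.6835457613511, 'dist': array([0.00159553, 0.        , 0.        , 0.        , 0.        ]), 'tool_from_camera': array([[-2.39698633e-04,  9.66976855e-01,  2.54864090e-01,
         6.93721210e+01],
       [ 9.99999955e-01,  1.85529095e-04,  2.36582096e-04,
        -6.12191126e-01],
       [ 1.81484707e-04,  2.54864135e-01, -9.66976856e-01,
        -8.22326711e+01],
       [ 0.00000000e+00,  0.00000000e+00,  0.00000000e+00,
         1.00000000e+00]])}
0.1 [ 7.07115015e-01  7.07098195e-01 -4.98544428e-04 -4.99721925e-04] [-0.41120001  0.1812488  -0.30608033] 87.82806644264731
```

View pics/scene0b.png

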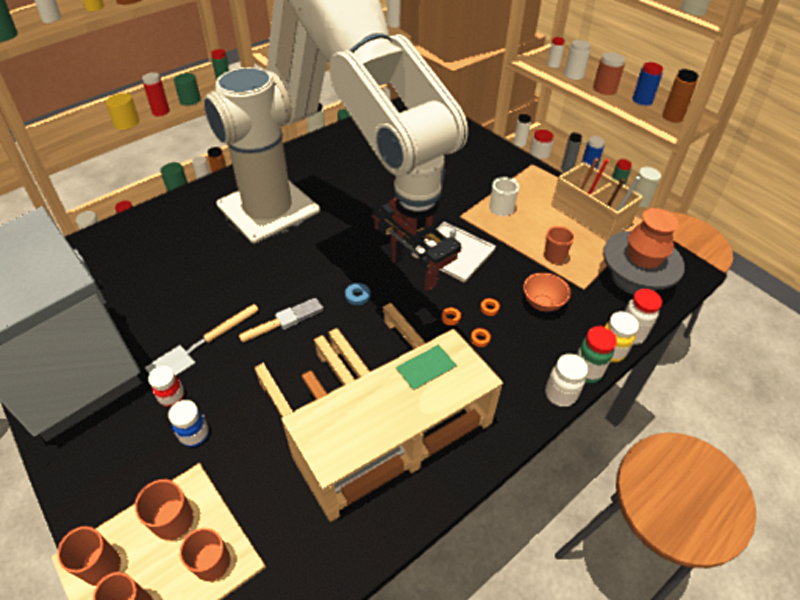

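View pics/side0.png

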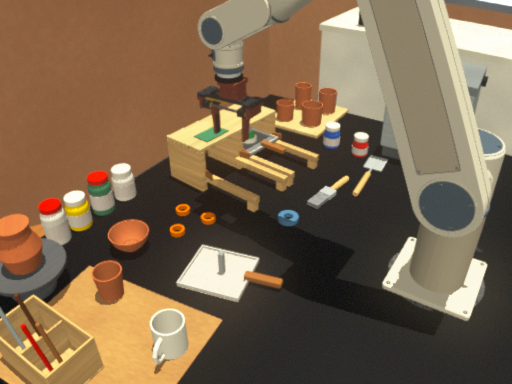

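The scene view shows the following, at 800x600 scale:
- Blue ring at (357,293).
- Three orange rings at (451,316), (490,306) and (480,338).
- White tray at (465,250).
- Rack roof with the green plate at (426,366), and the grey tray in the other bay.

The side view shows the tray post at (221,262), the handle end at (282,283), the orange rings at (208,218), (183,210) and (177,230), and the blue ring at (288,217).

```bash
cat > h.py <<'E'
import numpy as np, cv2
from scipy.spatial.transform import Rotation as R
from station import env,set_gripper,viewer,workorder
def cam(name,st=None):
    p=viewer.camera_params(name)
    K=np.array([[p["fx"],0,p["cx"]],[0,p["fy"],p["cy"]],[0,0,1]]);d=np.array(p["dist"],float)
    if name=="wrist":
        st=st or env.read_state(); T=np.eye(4);T[:3,:3]=R.from_quat(st["orientation"]).as_matrix();T[:3,3]=st["tool_pos"]
        P=T@np.array(p["tool_from_camera"])
    else: P=np.array(p["pose"])
    return K,d,P
def ray(c,uv):
    K,d,P=c; q=cv2.undistortPoints(np.array([[uv]],float),K,d)[0,0]
    return P[:3,3],P[:3,:3]@np.array([q[0],-q[1],-1])
def onz(c,uv,z):
    o,v=ray(c,uv); return o+v*(z-o[2])/v[2]
def proj(c,X):
    K,d,P=c; X=np.atleast_2d(X); Y=(X-P[:3,3])@P[:3,:3]; Y=Y*[1,-1,-1]
    return cv2.projectPoints(Y,np.zeros(3),np.zeros(3),K,d)[0][:,0]
def down(yaw): # jaw axis (tool y) along world direction at angle yaw; wrist camera on tool +x
    y=np.array([np.cos(yaw),np.sin(yaw),0]);z=np.array([0,0,-1.]);x=np.cross(y,z)
    return R.from_matrix(np.c_[x,y,z]).as_quat()
E
python3 - <<'E'
from h import *
np.set_printoptions(precision=1,suppress=True)
s=cam("scene");d=cam("side");f=.64
for n,a,b,z in [("blue",(357,293),(288,217),16),("orA",(451,316),(208,218),16),("orB",(490,306),(183,210),16),("orC",(480,338),(177,230),16),("posttop",None,(221,253),78),("hend",None,(282,283),26),("trayL",None,(205,247),14),("trayFar",None,(179,287),14),("tray3",None,(244,299),14),("tray4",None,(259,263),14),("roofF1",(285,418),None,150),("roofF2",(460,334),None,150),("roofB2",(500,382),None,150),("roofB1",(332,486),None,150),("green",(426,366),(212,133),150),("cup",(558,253),(109,297),0),("bowl",(547,305),(130,250),0),("mug",(504,208),(170,355),0),("runnerR",(388,310),(255,207),50),("spat",(300,315),(322,197),0)]:
    print(n, onz(s,(a[0]*f,a[1]*f),z) if a else "", onz(d,b,z) if b else "")
E
```

```text
blue [440.6  -9.5  16. ] [429.5  -1.3  16. ]
orA [635.4 115.6  16. ] [619.1 126.6  16. ]
orB [671.1 208.3  16. ] [704.9 135.9  16. ]
orC [723.7 121.6  16. ] [657.3 217.3  16. ]
posttop  [453.  283.2  78. ]
hend  [304.5 244.9  26. ]
trayL  [549.  229.8  14. ]
trayFar  [509.9 380.7  14. ]
tray3  [357.9 327.1  14. ]
tray4  [395.6 204.4  14. ]
roofF1 [ 699.6 -354.2  150. ] 
roofF2 [756.1  10.3 150. ] 
roofB2 [883.3 -10.8 150. ] 
roofB1 [ 851.7 -362.8  150. ] 
green [771.  -91.5 150. ] [769.6 -99.6 150. ]
cup [646.8 496.1  -0. ] [638.9 492.    0. ]
bowl [747.9 330.2  -0. ] [721.5 339.2   0. ]
mug [428.1 522.2  -0. ] [404.9 535.7   0. ]
runnerR [552.2  -4.5  50. ] [509.6  48.2  50. ]
spat [ 400.1 -147.6    0. ] [ 402.1 -166.8    0. ]
```

Triangulating the two cameras gives orange rings at about (627,121), (665,212) and (714,128). The one farthest left (largest y) is about (665,212): scene (490,306), side (177,230). The lookalikes are scene (451,316) and (480,338). Next I take close looks from above each object.

Run:
```python
from h import *
np.set_printoptions(precision=1,suppress=True)
import json
ims=[];meta={}
for n,p,y in [("blue",(435,-5,230),0),("tray",(440,280,280),0),("or",(664,212,230),0)]:
    env.reach(list(p),list(down(y))); st=env.read_state(); im=viewer.camera("wrist"); cv2.imwrite(f"pics/w_{n}.png",im)
    meta[n]={k:np.array(st[k]).tolist() for k in("orientation","tool_pos")}
    ims.append(im); c=cam("wrist",st); hsv=cv2.cvtColor(im,cv2.COLOR_BGR2HSV)
    rng={"blue":((95,90,60),(125,255,255)),"or":((4,160,120),(16,255,255))}
    if n in rng:
        m=cv2.inRange(hsv,*rng[n]); cs,_=cv2.findContours(m,cv2.RETR_EXTERNAL,cv2.CHAIN_APPROX_NONE)
        for k in cs:
            if cv2.contourArea(k)>300:
                w=np.array([onz(c,q,16)[:2] for q in k[:,0].astype(float)],np.float32); (cx,cy),r=cv2.minEnclosingCircle(w); print(n,k[:,0].mean(0),cx,cy,"r",r,"mean",w.mean(0))
json.dump(meta,open("meta.json","w"))
print(env.read_state()["time_s"],env.read_state()["qpos"])
cv2.imwrite("pics/w3.png",cv2.resize(np.hstack([ims[0][:,60:460],ims[2][:,60:460]]),None,fx=1,fy=1))
```

```text
or [229.6 264.5] 628.027587890625 122.90604400634766 r 22.422557830810547 mean [628.4 123.3]
or [311.8 258.1] 716.3695068359375 131.30149841308594 r 22.834552764892578 mean [716.3 130.8]
or [264.5 182.9] 665.6162719726562 213.0872802734375 r 20.750656127929688 mean [665.7 213.2]
or [316.4  91. ] 717.1676635742188 300.4617004394531 r 27.704647064208984 mean [713.6 300.3]
or [397.   72.9] 785.9761962890625 318.692138671875 r 28.945877075195312 mean [786.1 315.9]
or [391.8  23.4] 771.576171875 358.322021484375 r 27.080312728881836 mean [777.1 356.6]
or [314.   21.9] 716.715576171875 348.5215148925781 r 40.8638801574707 mean [708.5 357.8]
3.1417 [0.3 0.6 1.5 0.  1.  0.3]
```

View pics/w3.png

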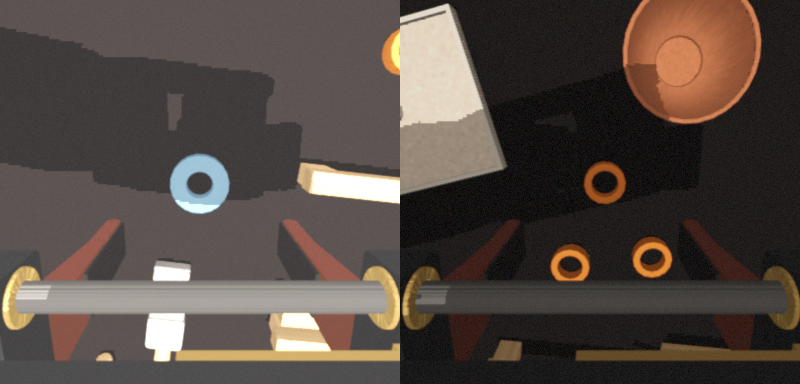

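View pics/w_tray.png

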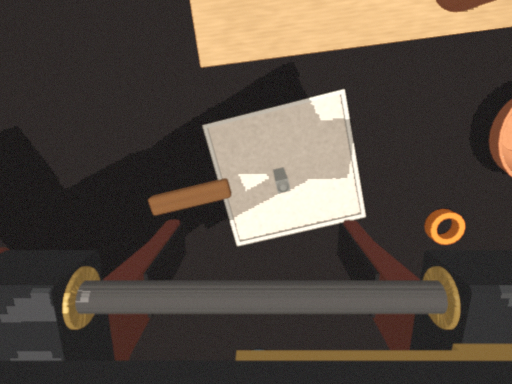

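Wrist views: the blue ring is at (260,184) of its picture. The leftmost orange ring is at (265,183), with the two lookalikes below it. The tray corners are (345,90), (204,127), (238,245) and (365,215), and the post top is about (284,186).

Run:
```python
from h import *
from scipy.optimize import least_squares
import json
np.set_printoptions(precision=2,suppress=True)
meta=json.load(open("meta.json"))
c=cam("wrist",meta["tray"])
g=cv2.cvtColor(cv2.imread("pics/w_tray.png"),cv2.COLOR_BGR2GRAY)
pts=np.array([(345,90),(204,127),(238,245),(365,215)],np.float32)
sub=cv2.cornerSubPix(g,pts.reshape(-1,1,2).copy(),(4,4),(-1,-1),(3,20,.1))[:,0]; print(sub.tolist())
mod=np.array([(89,75,14),(-71,75,14),(-71,-75,14),(89,-75,14),(0,0,78),(-155,11,26),(-155,-11,26)],float)
obs=np.vstack([pts,(284,186),(149,197),(153,215)])
def W(q): return np.c_[mod[:,:2]@np.array([[np.cos(q[2]),np.sin(q[2])],[-np.sin(q[2]),np.cos(q[2])]])+q[:2],mod[:,2]]
r=least_squares(lambda q:(proj(c,W(q))-obs).ravel(),[440,280,.25],loss="soft_l1")
print(r.x); print(proj(c,W(r.x))-obs)
im=cv2.imread("pics/w_blue.png");c=cam("wrist",meta["blue"])
hsv=cv2.cvtColor(im,cv2.COLOR_BGR2HSV); m=cv2.inRange(hsv,(90,40,80),(125,255,255)); 
cs,_=cv2.findContours(m,cv2.RETR_EXTERNAL,cv2.CHAIN_APPROX_NONE);k=max(cs,key=cv2.contourArea)
w=np.array([onz(c,q,16)[:2] for q in k[:,0].astype(float)],np.float32);print("blue",cv2.minEnclosingCircle(w),w.mean(0))
```

```text
[[344.148681640625, 88.4725570678711], [201.71780395507812, 124.79183959960938], [236.63601684570312, 245.6716766357422], [365.4520568847656, 216.42864990234375]]
[461.72 279.59   0.24]
[[ 0.38 -1.29]
 [-0.43 -2.86]
 [-0.36 -0.22]
 [ 0.96  1.14]
 [ 0.4   0.74]
 [-2.04  0.7 ]
 [ 0.14  0.38]]
blue ((434.69866943359375, -4.984301567077637), 31.19209861755371) [434.77  -4.73]
```

Run:
```python
from h import *
np.set_printoptions(precision=1,suppress=True)
q=list(down(0))
env.reach([434.7,-5,170],q); print(env.move_l([434.7,-5,83],rate=100,f_stop=15),env.read_state()["tool_pos"])
set_gripper(50); print("w",env.read_state()["width"])
env.move_l([434.7,-5,200],rate=150)
print("w",env.read_state()["width"])
env.reach([461.7,279.6,200],list(down(.24))); s=env.read_state(); print(s["width"],s["time_s"],s["tool_pos"])
im=viewer.camera("wrist");cv2.imwrite("pics/over1.png",im)
cv2.imwrite("pics/over1c.png",cv2.resize(im[110:310,130:390],None,fx=3,fy=3,interpolation=cv2.INTER_CUBIC))
c=cam("wrist",s);print(proj(c,[[461.7,279.6,78],[461.7,279.6,120],[461.7,279.6,8]]))
```

```text
False [435.   -5.   83.3]
w 59.90001541978527
w 59.43751784017547
59.49630613515036 7.9833 [461.4 278.6 199.4]
[[263.  213.1]
 [263.3 236.6]
 [262.6 188.9]]
```

View pics/over1c.png

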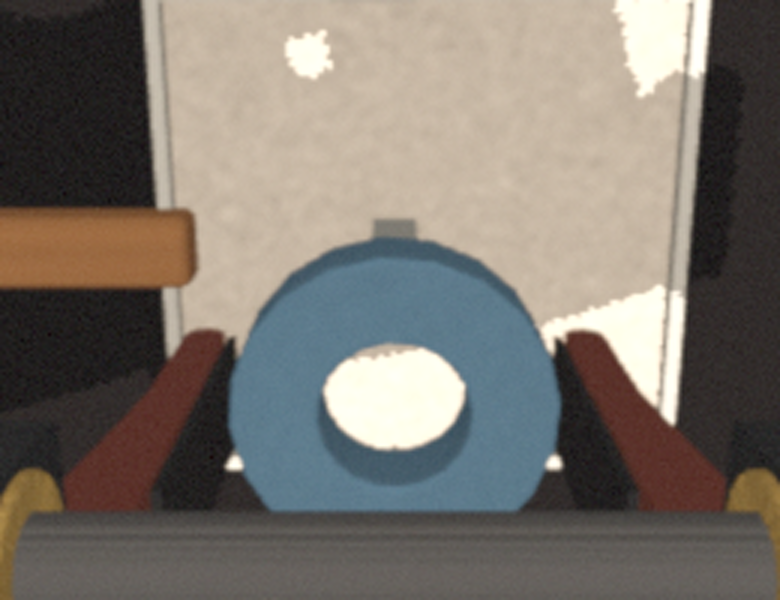

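The ring is held level and its hole is in line with the post: both are at crop column 394, and the post base back edge at row 219 matches the prediction within about 1.5 mm. Lowering it now.

Run:
```python
from h import *
np.set_printoptions(precision=1,suppress=True)
print(env.move_l([461.7,279.6,110],rate=80,f_stop=8),env.read_state()["tool_pos"],env.read_state()["force"])
print(env.move_l([461.7,279.6,88],rate=25,f_stop=5),env.read_state()["tool_pos"],env.read_state()["force"])
set_gripper(75); env.hold(.1)
env.move_l([461.7,279.6,200],rate=150)
set_gripper(88)
x,y=665.6,213.1
env.reach([x,y,180],list(down(0))); s=env.read_state()
im=viewer.camera("wrist"); c=cam("wrist",s)
m=cv2.inRange(cv2.cvtColor(im,cv2.COLOR_BGR2HSV),(4,160,80),(18,255,255)); cs,_=cv2.findContours(m,cv2.RETR_EXTERNAL,cv2.CHAIN_APPROX_NONE)
B=[]
for k in cs:
    if cv2.contourArea(k)>200:
        w=np.array([onz(c,q,16)[:2] for q in k[:,0].astype(float)],np.float32); e=cv2.minEnclosingCircle(w); print(e); B.append((np.hypot(e[0][0]-x,e[0][1]-y),e))
b=min(B)[1]
if min(B)[0]<6 and abs(b[1]-21)<2.5: x,y=b[0]
print(env.move_l([x,y,83],rate=100,f_stop=15),env.read_state()["tool_pos"])
set_gripper(32); print("w",env.read_state()["width"])
env.move_l([x,y,230],rate=150); print("w",env.read_state()["width"])
env.reach([461.7,279.6,215],list(down(.24))); s=env.read_state(); print(s["width"],s["time_s"],s["tool_pos"])
im=viewer.camera("wrist")
cv2.imwrite("pics/over2c.png",cv2.resize(im[110:310,130:390],None,fx=3,fy=3,interpolation=cv2.INTER_CUBIC))
```

```text
False [462.  279.8 110.5] [-0.5  0.1 -0.9]
True [461.5 279.5  91.1] [-0.2 -0.2  5.3]
((630.0042114257812, 137.7587127685547), 17.177282333374023)
((715.2734375, 138.88218688964844), 20.538467407226562)
((665.554443359375, 213.6820068359375), 21.97404670715332)
((705.5219116210938, 302.5351257324219), 32.75935363769531)
((781.3651123046875, 320.95550537109375), 42.120765686035156)
((695.9588623046875, 345.71484375), 16.851160049438477)
False [666.1 213.8  83.7]
w 41.13264431835796
w 40.74838332984878
41.21393748216772 16.7333 [463.  279.9 215.2]
```

View pics/over2c.png

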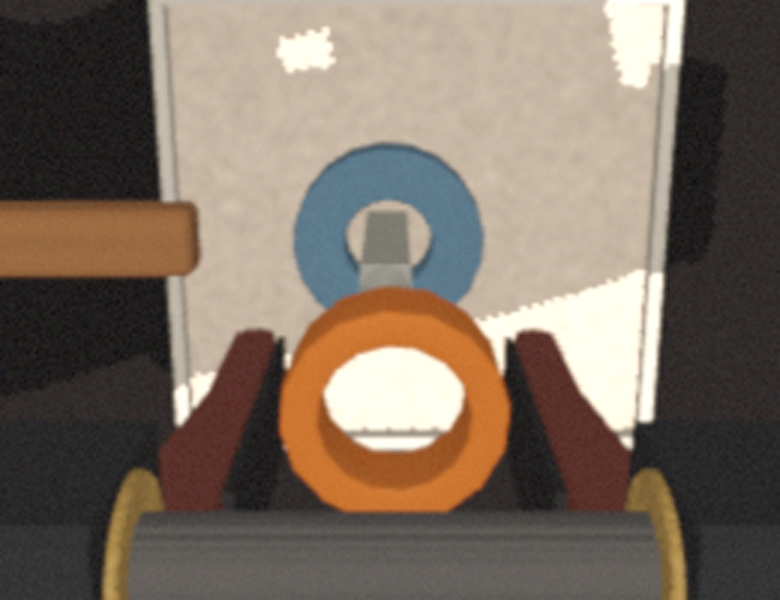

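The blue ring lies flat on the tray with the post through it. The orange ring is held over the post, about 2 mm off laterally, which is within the clearance. I lower it, then look at the rack.

Run:
```python
from h import *
import json
np.set_printoptions(precision=1,suppress=True)
print(env.move_l([461.7,279.6,125],rate=80,f_stop=8),env.read_state()["tool_pos"],env.read_state()["force"])
print(env.move_l([461.7,279.6,103],rate=25,f_stop=5),env.read_state()["tool_pos"],env.read_state()["force"])
set_gripper(60); env.hold(.1)
env.move_l([461.7,279.6,210],rate=150)
s=env.read_state();im=viewer.camera("wrist");cv2.imwrite("pics/rings.png",im)
env.reach([600,-70,320],list(down(-np.pi/2-.15))); env.hold(.2); s=env.read_state()
im2=viewer.camera("wrist");cv2.imwrite("pics/rack.png",im2)
json.dump({k:np.array(s[k]).tolist() for k in("orientation","tool_pos")},open("rackmeta.json","w"))
print(s["tool_pos"],s["time_s"],s["qpos"])
big=np.zeros((560,760,3),np.uint8); r=cv2.resize(im2,(747,560),interpolation=cv2.INTER_CUBIC); big[:,:747]=r
big[360:560,560:760]=im[90:290,160:360]; cv2.imwrite("pics/rackv.png",big)
```

```text
False [462.  279.8 125.5] [-0.1  1.  -0.7]
True [461.6 279.5 106.6] [-0.1  0.8  2.6]
[599.9 -69.1 319.7] 21.925 [-0.1  0.4  1.7  0.   1.1  1.6]
```

View pics/rackv.png

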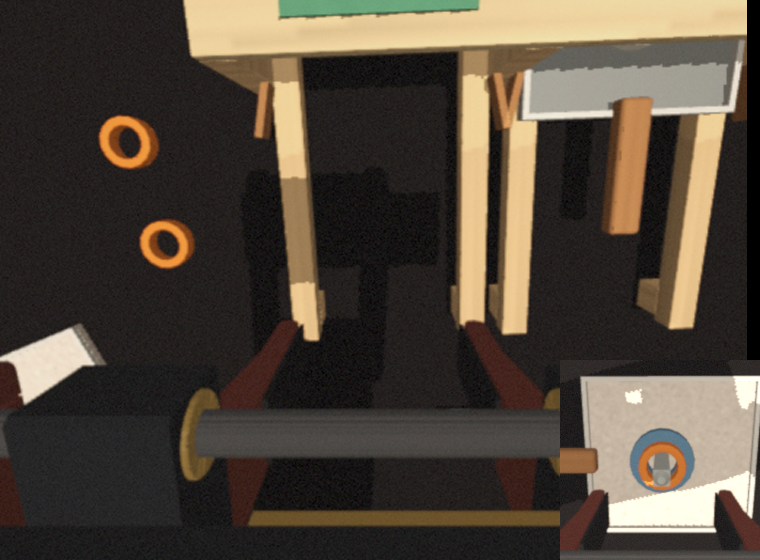

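The picture shows the empty bay's runners ending at (312,339) and (~473,324), partly hidden by a finger. The other bay's runner ends are at (515,333) and (679,327), the grey tray's rear corners at (523,119) and (738,106), and its handle end at (604–638,234). The inset shows both rings stacked flat on the post. Now I fit the rack pose.

Run:
```python
from h import *
from scipy.optimize import least_squares
import json
np.set_printoptions(precision=2,suppress=True)
c=cam("wrist",json.load(open("rackmeta.json")))
mod=np.array([(-241,80,50),(-241,60,50),(-241,-96,50),(-241,-116,50),(-241,-256,50),(-71,-101,64),(-71,-251,64),(-155,-165,76),(-155,-187,76),(-241,-80,50)],float)
obs=np.array([(304,340),(320,338),(503,334),(526,333),(692,326),(523,119),(736,106),(604,233),(638,234),(485,322)])/1.459
def W(q,m=mod): return np.c_[m[:,:2]@np.array([[np.cos(q[2]),np.sin(q[2])],[-np.sin(q[2]),np.cos(q[2])]])+q[:2],m[:,2]]
r=least_squares(lambda q:(proj(c,W(q))-obs).ravel(),[782,-91,-.15],loss="soft_l1")
print(r.x); print(proj(c,W(r.x))-obs)
e=np.array([(-41,98,150),(-41,98,138),(-41,-250,150)],float);print("roof corner",proj(c,W(r.x,e))*1.459)
s=cam("scene");print("scene roof",proj(s,W(r.x,np.array([(-41,98,150),(-41,-274,150),(109,98,150.)])))/.64)
im=cv2.imread("pics/rack.png")
h=[(-241,80,50),(-241,60,50),(-100,60,50),(-100,80,50)];
for m in ([(-241,80,50),(-241,60,50),(-60,60,50),(-60,80,50)],[(-241,-80,50),(-241,-60,50),(-60,-60,50),(-60,-80,50)],[(-71,-101,64),(-71,-251,64)],[(-155,-165,76),(-155,-187,76)],[(-41,98,150),(-41,-80,150)]):
    p=proj(c,W(r.x,np.array(m,float)));cv2.polylines(im,[np.int32(p*16)],True,(0,0,255),1,cv2.LINE_AA,4)
cv2.imwrite("pics/fit.png",cv2.resize(im[:250],None,fx=1.5,fy=1.5,interpolation=cv2.INTER_CUBIC))
```

```text
[766.02 -92.02  -0.11]
[[-5.85  0.06]
 [-0.73  0.86]
 [-0.02 -0.83]
 [ 0.47 -0.72]
 [ 1.16  0.08]
 [-0.11 -0.83]
 [-1.28  2.12]
 [ 4.03  0.27]
 [ 1.31 -1.19]
 [-0.68  7.85]]
roof corner [[190.6   55.49]
 [199.78  60.66]
 [872.29  26.17]]
scene roof [[452.77 327.92]
 [280.83 418.01]
 [502.3  381.44]]
```

View pics/fit.png

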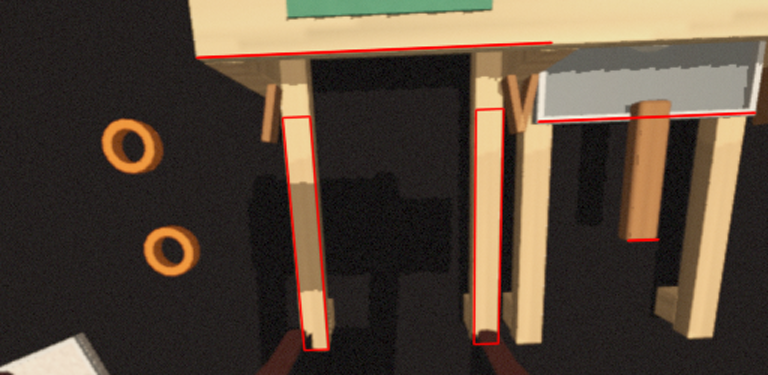

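The overlay agrees with the runners, roof edge and grey tray. The two outliers were runner corners hidden by the fingers. Bay home is (766,-92), yaw -0.11. Next I carry the tray by its post, which is close to its centre of mass.

Run:
```python
from h import *
np.set_printoptions(precision=1,suppress=True)
tx,ty,tw=461.7,279.6,.24
qt=list(down(tw-np.pi/2))
env.reach([tx,ty,220],qt); set_gripper(45)
print(env.move_l([tx,ty,126],rate=100,f_stop=10),env.read_state()["tool_pos"])
set_gripper(5); env.hold(.1); print("w",env.read_state()["width"],env.read_state()["force"])
env.move_l([tx,ty,140],rate=40); print("w",env.read_state()["width"],env.read_state()["force"],env.read_state()["wrist_torque"])
env.move_l([tx,ty,236],rate=100)
s=env.read_state();print(s["width"],s["time_s"]); 
im=viewer.camera("side");cv2.imwrite("pics/lift.png",im)
cv2.imwrite("pics/liftc.png",cv2.resize(im[60:320,100:400],None,fx=2,fy=2))
```

```text
False [462.  279.8 126.5]
w 12.658934019688685 [-0.6 -1.7  4.1]
w 12.426380186944838 [-0.8 -0.5 -5. ] [0.  0.1 0. ]
12.430125546991825 27.2917
```

View pics/liftc.png

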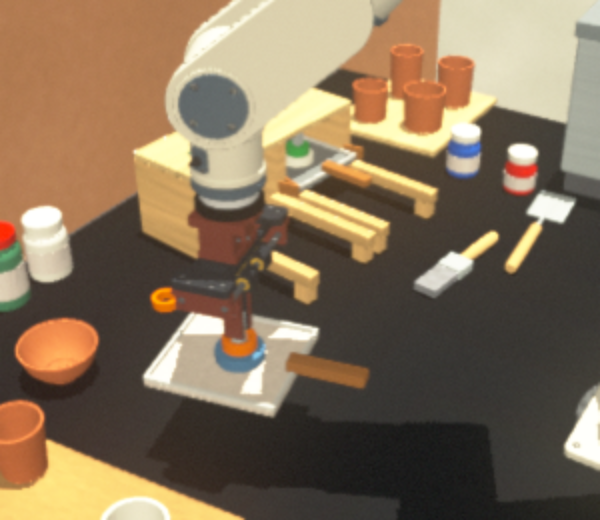

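The tray hangs level with both rings seated. I carry it to the runners.

Run:
```python
from h import *
import json
np.set_printoptions(precision=1,suppress=True)
b=np.array([766.0,-92.0]);w=-.11;u=np.array([np.cos(w),np.sin(w)])
p=b-165*u; q=list(down(w-np.pi/2))
env.move_l([*p,236],q,rate=170); s=env.read_state();print(s["tool_pos"],s["width"])
env.move_l([*p,184],rate=80)
print(env.move_l([*p,172],rate=20,f_stop=4)); s=env.read_state();print(s["tool_pos"],s["force"],s["wrist_torque"])
set_gripper(40); env.hold(.2)
env.move_l([*p,250],rate=120)
pp=p-40*u
env.reach([*pp,290],q); env.hold(.2); s=env.read_state()
im=viewer.camera("wrist");cv2.imwrite("pics/placed.png",im)
json.dump({k:np.array(s[k]).tolist() for k in("orientation","tool_pos")},open("pmeta.json","w"));print(s["time_s"],s["tool_pos"])
cv2.imwrite("pics/placedv.png",cv2.resize(im,(768,576),interpolation=cv2.INTER_CUBIC))
```

```text
[601.8 -73.3 236. ] 12.97051599828843
True
[602.2 -73.9 176.1] [-1.2  0.3  4.9] [0.1 0.2 0. ]
33.1167 [562.4 -69.5 288.8]
```

View pics/placedv.png

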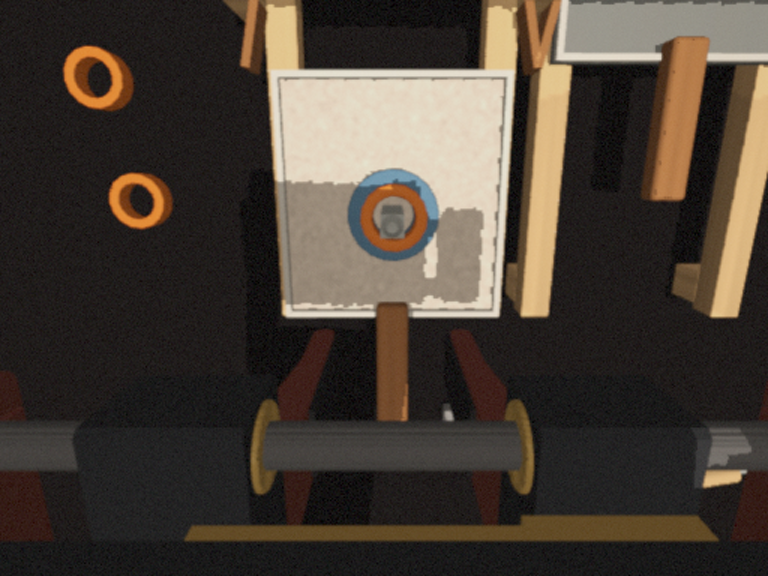

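The tray rests on the runners, with corners at (271,71), (514,70), (499,318) and (285,318), and both rings concentric around the post. I compute its pose against the bay.

Run:
```python
from h import *
from scipy.optimize import least_squares
import json
np.set_printoptions(precision=3,suppress=True)
c=cam("wrist",json.load(open("pmeta.json")))
b=np.array([766.02,-92.02,-.11])
def W(q,m): return np.c_[m[:,:2]@np.array([[np.cos(q[2]),np.sin(q[2])],[-np.sin(q[2]),np.cos(q[2])]])+q[:2],m[:,2]]
mod=np.array([(89,75,64),(89,-75,64),(-71,-75,64),(-71,75,64)],float)
obs=np.array([(271,71),(514,70),(499,318),(285,318)])/1.5
r=least_squares(lambda q:(proj(c,W(q,mod))-obs).ravel(),[602,-74,-.11]);t=r.x;print("tray",t,r.fun)
d=t[:2]-b[:2];print("in bay",d[0]*np.cos(b[2])+d[1]*np.sin(b[2]),-d[0]*np.sin(b[2])+d[1]*np.cos(b[2]),t[2]-b[2])
# rack check from this picture: other-bay things
m2=np.array([(-155,-165,76),(-155,-187,76),(-71,-101,64),(-241,-96,50),(-241,-116,50),(-241,-256,50)],float)
o2=np.array([(643,199),(684,200),(555,58),(520,317),(550,317),(740,317)])/1.5
print(proj(c,W(b,m2))-o2)
r=least_squares(lambda q:(proj(c,W(q,m2))-o2).ravel(),b,loss="soft_l1");print("bay refit",r.x)
```

```text
tray [599.758 -74.124  -0.11 ] [-0.204  0.006 -0.093  0.575 -0.491 -0.412  0.833 -0.427]
in bay -167.22187546278624 -0.46397971027116114 -1.0957384113247093e-06
[[ 5.752 -0.156]
 [ 1.59  -0.837]
 [ 0.933 -0.026]
 [ 1.072 -1.378]
 [-0.856 -1.375]
 [-0.809 -1.349]]
bay refit [764.851 -90.489  -0.107]
```

The two rack fits agree within 1.5 mm. The tray is at bay x -167 and y about 0, with yaw aligned. I grasp the handle and slide it in.

Run:
```python
from h import *
np.set_printoptions(precision=1,suppress=True)
w=-.109;u=np.array([np.cos(w),np.sin(w)]);t=np.array([599.8,-74.1]);b=np.array([765.5,-91.4])
h=t-122*u; q=list(down(w-np.pi/2))
env.reach([*h,220],q); set_gripper(55)
print(env.move_l([*h,129],rate=100,f_stop=10),env.read_state()["tool_pos"])
set_gripper(15); s=env.read_state();print("w",s["width"],s["force"])
def go(x,rate,f):
    g=b+(x-122)*u; r=env.move_l([*g,129],rate=rate,f_stop=f); s=env.read_state()
    d=np.array(s["tool_pos"][:2])-b; print(r,"x",d@u+122,"y",d@[-u[1],u[0]],s["tool_pos"][2],s["force"],s["time_s"]); return r
if not go(-80,60,15) and not go(-20,40,15): go(8,20,12)
im=viewer.camera("side");cv2.imwrite("pics/slid.png",im)
cv2.imwrite("pics/slidc.png",cv2.resize(im[70:250,140:400],None,fx=3,fy=3))
```

```text
False [478.9 -60.9 129.4]
w 21.618552556934574 [-0.6  1.   2.8]
True x -166.11135541549663 y -0.7982293640152298 129.083251329032 [-2.  -0.4  8.3] 36.1583
```

It stopped at once on a vertical preload, because my commanded z pressed the handle down. I relieve that and continue at the present height.

```bash
cat > slide.py <<'E'
from h import *
np.set_printoptions(precision=1,suppress=True)
w=-.109;u=np.array([np.cos(w),np.sin(w)]);b=np.array([765.5,-91.4])
def go(x,z,rate,f):
    g=b+(x-122)*u; r=env.move_l([*g,z],rate=rate,f_stop=f); s=env.read_state()
    d=np.array(s["tool_pos"][:2])-b; print(r,"x",d@u+122,"y",d@[-u[1],u[0]],s["tool_pos"][2],s["force"],s["width"],s["time_s"]); return r
E
python3 - <<'E'
from slide import *
go(-165,129.8,10,20); env.hold(.2); print(env.read_state()["force"])
if not go(-130,129.8,30,25) and not go(-60,129.8,50,25): go(-20,129.8,40,25)
E
```

```text
False x -165.48023394550052 y 0.016217973777567268 129.46777027917145 [-2.4 -0.6 -1.3] 21.932189562425908 36.5583
[-2.8  0.  -0.9]
False x -129.84710244733932 y -0.016071993903596114 129.88559707023435 [-0.4  0.5 -2.5] 22.24495837480248 38.075
False x -59.924679933363166 y -0.006584330270438954 129.89692639116308 [-1.6  0.6 -2.2] 21.64949375743394 39.625
False x -19.650487908995927 y -0.013457048457091917 129.95848387154948 [ 0.4  0.6 -2. ] 21.476664806375513 40.775
```

Run:
```python
from slide import *
r=go(10,129.8,20,12); env.hold(.3); s=env.read_state();print(s["force"],s["tool_pos"])
im=viewer.camera("side");cv2.imwrite("pics/slid.png",im)
cv2.imwrite("pics/slidc.png",cv2.resize(im[70:250,140:400],None,fx=3,fy=3))
```

```text
True x -0.1883122017293175 y 0.24632856685362972 129.1623853954184 [-1.6  1.   5.4] 21.7576234003051 41.8
[-0.2  0.4  4.1] [644.  -77.9 129.2]
```

View pics/slidc.png

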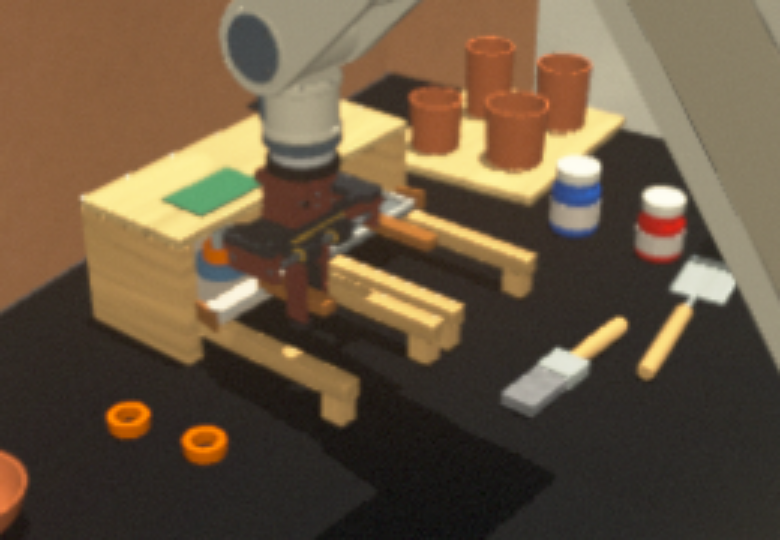

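The tray is in, with contact felt at x ≈ -0.2 mm, and the rings are visible under the roof. One more firm nudge to confirm the stop, then I release and look.

Run:
```python
from slide import *
import json
from scipy.optimize import least_squares
go(6,129.4,10,18)
g=b-122*u; set_gripper(50); env.hold(.2)
p=env.read_state()["tool_pos"]; env.move_l([p[0],p[1],230],rate=120)
env.reach([600,-70,320],list(down(-np.pi/2-.11))); env.hold(.2); s=env.read_state()
im=viewer.camera("wrist");cv2.imwrite("pics/final.png",im)
json.dump({k:np.array(s[k]).tolist() for k in("orientation","tool_pos")},open("fmeta.json","w"));print(s["time_s"],s["force"])
cv2.imwrite("pics/finalv.png",cv2.resize(im[:250],None,fx=1.5,fy=1.5,interpolation=cv2.INTER_CUBIC))
```

```text
True x 0.7295877784546576 y 0.2088508793025708 129.0379771274761 [-1.7 -0.1  4.9] 22.02303938205852 42.7583
45.275 [ 0.4  0.8 -0. ]
```

View pics/finalv.png

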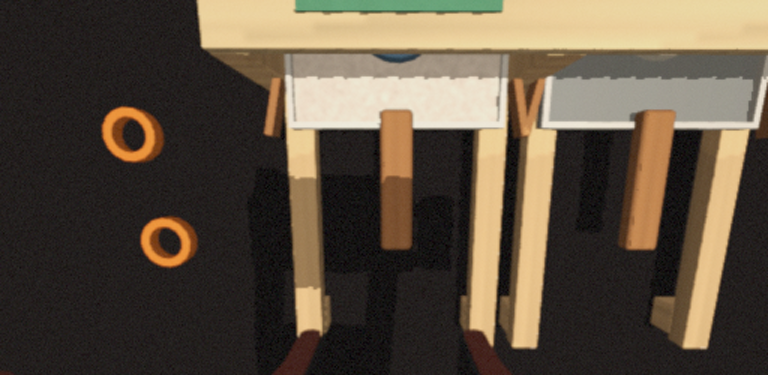

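The white tray's rear edge (row 129) and handle end (row 248) line up with those of the grey tray, which is known to be home. It sits square and central between the walls, and the gripper is clear.

```bash
python3 -c "
from h import *
workorder.sign_off(); print(env.read_state()['time_s'])"
```

```text
the job is handed in; nothing more can be done
the job is handed in; nothing more can be done
```

The job is done and handed in at about 45 s of the 72 s allowed. The sign-off reports no verdict, so the results below are from my own checks.

- **Rings:** I lowered the blue ring and then the leftmost orange ring onto the post, stopping each on contact. Pictures showed both stacked flat around the post, and still centred after the carry.
- **First placing:** I carried the tray level by its post and set it on the runners at bay x ≈ -167 mm, y ≈ 0, then let go.
- **Slide home:** I took the handle again and slid the tray in until it met the stop. A second push moved the gripper less than 1 mm.
- **Last look:** The tray's rear edge and handle end lined up with the grey tray's to within about a pixel (roughly 1 mm). The gripper was open and clear.

**What disagreed:**
- The first slide command stopped at once on a vertical preload. I relieved it and carried on.
- Two estimates of the rack position differed by about 1.5 mm, so I used roughly their average.
- Once the tray was home the roof hid most of the rings. That they stayed seated rests on the side view just before release and on the blue ring's edge in the last picture.

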